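# Eject a charged battery pack from a sloping bench charger into its tray

### The job

The blue battery pack sunk in the sloping charger is charged. Press the orange eject paddle at the charger's low front side all the way down, so that the ejector pushes the pack up from below and stays up, then grip the raised pack, draw it straight out and set it down gently, standing upright on its base, in the middle of the empty bay of the black tray, and let go. Do not drop it, and leave the spare pack and the other things on the bench where they are.

Things in the scene. Friction and masses are not known exactly. Their poses are not given: they have to be found in the camera images.
- pack_center (a point): Centre of the blue battery pack with grey band in the charger: 45 (its x) x 120 (its y) x 60 mm (its z, out of its top), about 0.25 kg, loose; at the start its axes are parallel to the well's. At first its top is flush with the well's rim, so it cannot be gripped. Ejected, it sticks out about 30 mm and is gripped across its 45 mm width (its x).
- well: White sloping block of the charger (fixed). Origin: centre of the well mouth in the rim plane, 160 mm above the bench. z: the way the pack comes out, 30 deg from vertical, leaning to the low front (paddle) side; x up the slope; y level, along the pack. Well 48 (x) x 124 (y) x 60 mm deep; rim face 90 x 150 mm, flat, nothing above. The ejector finger rises through a 36 mm wide hole in its floor.
- paddle (a point): Centre of the top face of the orange eject paddle, 44 x 70 x 8 mm (70 along the well's y), at x = -140, z = -23 mm in the well's frame when up; its axes are then parallel to the well's. Pressed against the well's z it goes down about 26 mm, in an arc (radius 70 mm) about a pivot line parallel to y at x = -75, z = -47 mm in the well's frame. Nothing above it.
- ejector (a joint): Angle of the ejector rocker in rad: 0 paddle up and finger below the well floor, 0.42 paddle fully down (stop), pack raised about 30 mm. Takes about 8 to 14 N at the paddle and stays where it is left (stiff pivot).
- empty_bay (a point): Centre of the inner floor of the empty bay of the black two-bay tray (fixed). The floor is 5 mm above the bench; bay 80 (x) x 160 mm (y) inside, walls 25 mm above the floor and 5 mm thick; z up. The other bay, 85 mm away in +x, holds the spare pack. The pack goes in with its 120 mm length along the bay's y.
- spare_center (a point): Centre of the spare battery pack, same size and look, standing in the tray's other bay. Leave alone.
- spool_c (a point): Bystander: centre of a wire spool, 56 mm dia., 50 mm high.
- driver_grip (a point): Bystander: handle of a screwdriver lying on the bench between charger and tray, blade pointing away from the robot.
- bottle_c (a point): Bystander: centre of a clear bottle, 64 mm dia., 200 mm high.
- tub_c (a point): Bystander: centre of a white tub with a red lid, 80 mm dia., 80 mm high.
- mouse_c (a point): Bystander: centre of a black computer mouse, 105 x 60 x 30 mm.
- mug_c (a point): Bystander: centre of a white mug, 80 mm dia., 90 mm high.
- pack: The same pack, given with its origin at the centre of its underside, 30 mm below point pack_center, same axes.
There are look-alikes about, which are no part of the job. Leave any purple or turquoise look-alike of the pack alone.

How it is judged:
On the way, in this order (a step that is already met when the one before it is completed fails the run):
1. the paddle is pressed fully down and the ejector has raised the pack at least 24 mm in its well (value of joint ejector above 0.35 rad and z of pack_center in the frame of well between -0.006 and 0.02 m and contact force between the fingers and pack below 0.5 N), for 0.2 s.
2. the pack, held by the fingers, is drawn out clear of the well (z of pack_center in the frame of well above 0.036 m and contact force between the fingers and pack above 1 N), for 0.1 s.
At the end, for the whole second after the job is handed in: The pack stands at rest, released, upright (within 0.08 rad) on the floor of the empty bay (height within 4 mm), its centre within 19 mm of the bay's centre across (x) and 24 mm along it (y) (x of pack_center in the frame of empty_bay between -0.019 and 0.019 m and y of pack_center in the frame of empty_bay between -0.024 and 0.024 m and z of pack_center in the frame of empty_bay between 0.026 and 0.034 m and angle between pack_center's own z axis and vertical below 0.08 rad and linear speed of pack below 0.02 m/s and contact force between the fingers and pack below 0.1 N); the robot touches nothing.
It fails at once if the pack is dropped or thrown (moves faster than 0.45 m/s out of the fingers) (contact force between the fingers and pack below 0.01 N and linear speed of pack above 0.45 m/s).
It fails at once if the spare pack is shifted more than 12 mm (distance of spare_center from where it was at the start of the episode above 0.012 m).
It fails at once if another thing on the bench is shifted more than 20 mm (distance of any of spool_c, driver_grip, bottle_c, tub_c, mouse_c, mug_c from where it was at the start of the episode above 0.02 m).
It also fails if it takes over 48 s, if anything falls off the work surface, if the arm or the gripper's body presses on something with over 40 N, if the wrist force passes 120 N, or if a joint passes its speed limit or range.

### The arm

A 6-joint arm with a two-finger parallel gripper is mounted at the origin on the work surface. World frame = base frame: x ahead of the robot, y to its left, z up, the work surface at z = 0. Lengths are in m, angles in rad, forces in N, time in s.
With the tool pointing down it reaches from about 0.275 to 0.85 m from the base axis. Payload 19 kg.
Tool frame: the origin (TCP) lies at the very end of the fingers, on their centre line; the grasp point (between the pads) lies ctrl.tcp_to_grasp behind it (ctrl.tcp_to_grasp is the distance from the TCP to the grasp point, in m); y points along the fingers, z is the direction in which the jaws open and shut, and the axes are right-handed (so a half turn about y gives the same grasp; the last joint's range is limited). The gripper opens to 85 mm and grips with 20 to 120 N. Pads are 22 mm wide; open, the fingers measure 114 mm over their backs; the gripper's body (76 mm by 85 mm) begins 54 mm behind the grasp point. The pads swing forward as they close: fully open they stand 13 mm farther back than shut.
Start: joints at [1.183, 0.15, 1.437, -0, 1.554, -0.134], TCP at [0.144, 0.557, 0.231] pointing down, gripper open.
Joint ranges: [-2.8, 2.8], [-0.68, 2.1], [0.12, 2.68], [-1.39, 4.53], [0.16, 2.79], [-2.81, 2.81]. Speed limits (rad/s): [1.89, 1.89, 2.22, 3.01, 3.01, 3.01].

### API

Orientations are given as [roll, pitch, yaw] about the fixed x, y, z axes, in that order (R = Rz(yaw) Ry(pitch) Rx(roll)).
In Python, from workcell import ctrl gives the robot as it stands.
- The arm moves only by the tool step_arm, never from a script. Its argument "commands" is text: rows parted by semicolons, each of 7 numbers parted by spaces: the turn, a rotation vector about the tool's x, y, z in units of 5 degrees (1.0 is 5 degrees), then the shift along the tool's x, y, z in units of 40 mm (1.0 is 40 mm), then the closure in counts, from 0 (fully open) to 255 (shut). A call has 1 to 20 rows; each row shifts and turns the commanded pose from where the row before left it, along the tool's axes as they then stand; what a row does not reach is not made up. A row lasts 1/10 s, in which the tool goes at most 50 mm and 8.59 degrees, less where a joint would pass 70% of its speed; a pose out of reach is approached as far as the arm can. A call is refused whole if a number of a shift passes 1 or a number of a turn 1, either way. A call with a gripper value outside its range is refused whole. The fingers move at their own pace and stop on an object; the grip force is fixed at half the most. Time passes only in rows, so rows that do not move let the fingers close. It gives the time, the measured TCP pose, the force and the opening at its end, in the units of the state.
- ctrl.read_state(): the state, without advancing time (a new reading comes with each control period).
- ctrl.get_image(name): name is "scene" or "side" or "wrist"; returns (picture, depth): 480x640x3 uint8, red, green, blue; 480x640 float32, m along the optical axis (not along the pixel's ray), 0 where there is no reading.
- ctrl.camera_info(name): a dict with "fx", "fy", "cx", "cy" (pixels), "cam_to_world" (4x4, takes a point from camera to world coordinates); the wrist camera has in their place "T_tool_cam" (4x4, takes a point from camera to tool coordinates, whose origin is the TCP and whose axes are the tool frame's). Camera axes: x right, y down, z forward; pixel columns grow to the right and rows downward; lengths in m; the calibration is good to about 2 mm. The wrist camera is an equidistant fisheye: a pixel r from the principal point sees the ray r / f radians off the axis. A picture is of the moment at which its call begins: read the wrist's pose just before it. camera_info takes no time and is no camera call.
- ctrl.sign_off(): hands the job in, once; it reports no verdict.
Trained networks look in the newest picture that a camera, given by its name, has taken for a name from the list of things; names that differ only in an ending like _2 or _b are one class to them, and where a whole thing is asked for, a point or a joint stands for the part that bears it (a point fixed in the world has none). Each returns a list of dicts, best first, with "score" (0 to 1); they miss things now and then, are a little off and sometimes report something else, mostly with a low value. They report only what shows in the picture. A call takes as long as a camera call. They do not tell look-alikes from the thing itself.
- ctrl.look_for(camera, target): "uv" ([column, row] in pixels, amid what is visible of it).
The state is a dict: "clock": time; "q": joint angles; "dq": joint speeds; "joint_torque": joint torques, N m; "position": TCP position; "eef_rot": TCP orientation; "force": force on the tool from outside, world axes, zero at the start; "ft_torque": the same for the moment, N m; "gripper_width": opening from 0.0 (shut) to 1.0 (fully open).
Only numpy, scipy, OpenCV 4.12 (cv2) and the standard library are available. Lean on these libraries where they do the work, as an engineer would, in place of code of your own. Each camera call takes 0.05 s, during which the arm holds its last target.

## Working session

There is one attempt and no reset: what is moved stays moved. The work goes in short steps, Python scripts to look and compute and a tool call to move; the robot and the scene stay as the last step left them, time stands still between calls to the robot, and variables do not carry over. Pictures are saved under pics/ and viewed, and the job is handed in when it is done.

Besides the shell and the picture viewer there is one more tool, called after "Request:" as name(argument=value, ...) on one line, values as JSON. step_arm: Moves the arm, as the interface text tells. Its arguments: {"type":"object","properties":{"commands":{"type":"string"}},"required":["commands"]}

```bash
ls; mkdir -p pics
python3 - <<'E'
from workcell import ctrl
import cv2,numpy as np
print(ctrl.tcp_to_grasp)
print(ctrl.read_state())
for c in ["scene","side"]:
    im,d=ctrl.get_image(c)
    cv2.imwrite(f"pics/{c}0.png",im[:,:,::-1]); np.save(f"pics/{c}0_d.npy",d); np.save(f"pics/{c}0_i.npy",im)
    print(c,ctrl.camera_info(c))
    for t in ["pack_center","well","paddle","empty_bay","spare_center"]:
        try: print(t,[(np.round(r["uv"],0).tolist(),round(r["score"],2)) for r in ctrl.look_for(c,t)])
        except Exception as e: print(t,e)
print(ctrl.read_state()["clock"])
E
```

```text
pics
0.0187
{'clock': 0.0, 'q': array([ 1.18302332e+00,  1.50981193e-01,  1.43801245e+00, -1.10721169e-05,
        1.55380203e+00, -1.33997133e-01]), 'dq': array([-0.00112805,  0.00120791, -0.00047637, -0.001716  , -0.00013428,
       -0.00124942]), 'joint_torque': array([-4.43873532e-04, -7.13056040e+01, -5.70873427e+01, -3.04856974e-05,
        8.83307570e-03,  4.64607083e-06]), 'position': array([0.1442886 , 0.55635197, 0.23068745]), 'eef_rot': array([-1.57199004e+00,  1.49747598e-04, -2.53775769e-01]), 'force': array([0.43751543, 0.60733967, 0.04221948]), 'ft_torque': array([ 0.00204522, -0.04814839,  0.00828981]), 'gripper_width': 0.999355434726664}
scene {'fx': 440.96468912952014, 'fy': 440.96468912952014, 'cx': 320.15806740009583, 'cy': 242.58167119935692, 'cam_to_world': array([[ 0.8414462 ,  0.45730977, -0.28781256,  0.90497144],
       [ 0.54033401, -0.70944554,  0.45246677, -0.59020741],
       [ 0.00273014, -0.53624135, -0.84406028,  1.2079269 ],
       [ 0.        ,  0.        ,  0.        ,  1.        ]])}
pack_center [([334.0, 144.0], 0.77), ([377.0, 186.0], 0.59), ([425.0, 242.0], 0.59), ([316.0, 333.0], 0.59)]
well [([377.0, 193.0], 0.9)]
paddle [([348.0, 188.0], 0.62)]
empty_bay [([297.0, 333.0], 0.96)]
spare_center [([316.0, 334.0], 0.9)]
side {'fx': 535.0104423293143, 'fy': 535.0104423293143, 'cx': 322.12324547430563, 'cy': 237.57348816541088, 'cam_to_world': array([[ 0.858288  , -0.32973546,  0.3932127 ,  0.00502243],
       [-0.51277075, -0.52090917,  0.68243666, -1.00916968],
       [-0.02019546, -0.78735517, -0.61616879,  1.01351676],
       [ 0.        ,  0.        ,  0.        ,  1.        ]])}
pack_center [([339.0, 200.0], 0.97), ([280.0, 182.0], 0.84), ([177.0, 217.0], 0.72)]
well [([285.0, 200.0], 0.78), ([279.0, 183.0], 0.26)]
paddle []
empty_bay [([371.0, 316.0], 0.88), ([355.0, 246.0], 0.18)]
spare_center [([393.0, 294.0], 0.79), ([281.0, 196.0], 0.39)]
0.6
```

View pics/scene0.png

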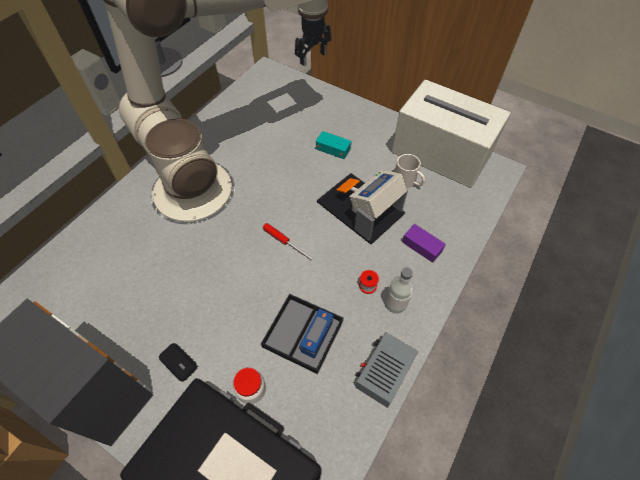

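View pics/side0.png

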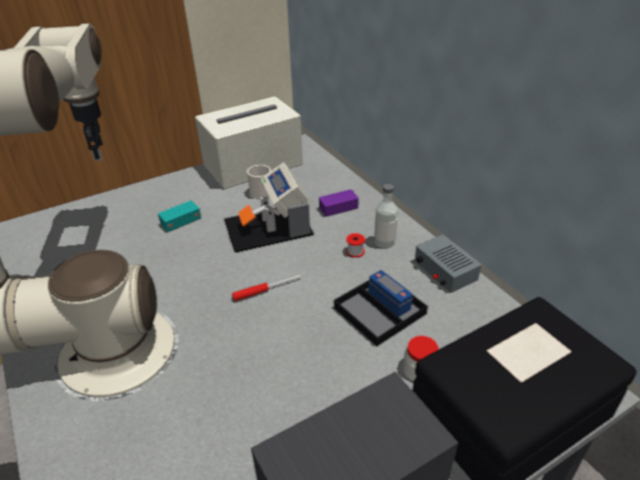

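The scene view shows the charger at about (377,190) with its orange paddle at (348,186), toward the robot. The tray is at (300,333), with the empty bay on the left and the spare on the right. Next I'll measure from depth.

```bash
cat > h.py <<'E'
import numpy as np,cv2
from workcell import ctrl
def cloud(c,d):
    K=ctrl.camera_info(c);T=K["cam_to_world"]
    v,u=np.mgrid[0:480,0:640]
    P=np.stack([(u-K["cx"])/K["fx"]*d,(v-K["cy"])/K["fy"]*d,d],-1)
    return P@T[:3,:3].T+T[:3,3]
def proj(c,X):
    K=ctrl.camera_info(c);T=K["cam_to_world"]
    p=(np.atleast_2d(X)-T[:3,3])@T[:3,:3]
    return np.stack([p[:,0]/p[:,2]*K["fx"]+K["cx"],p[:,1]/p[:,2]*K["fy"]+K["cy"]],-1)
E
python3 - <<'E'
from h import *
for c,(u0,u1,v0,v1) in {"scene":(310,440,140,250),"side":(215,330,155,255)}.items():
    im=np.load(f"pics/{c}0_i.npy");d=np.load(f"pics/{c}0_d.npy")
    P=cloud(c,d)
    cv2.imwrite(f"pics/{c}_crop.png",cv2.resize(im[v0:v1,u0:u1,::-1],None,fx=6,fy=6,interpolation=cv2.INTER_CUBIC)[:600,:800])
    hsv=cv2.cvtColor(im,cv2.COLOR_RGB2HSV)
    m=np.zeros((480,640),bool);m[v0:v1,u0:u1]=1
    o=m&(hsv[...,0]>5)&(hsv[...,0]<20)&(hsv[...,1]>180)&(hsv[...,2]>120)&(d>0)
    Q=P[o];print(c,"orange",len(Q),np.median(Q,0),Q.min(0),Q.max(0))
    # points with z>0.11
    Q=P[m&(d>0)&(P[...,2]>0.11)];print(len(Q),Q.min(0),Q.max(0))
    # local planes RANSAC with normal 30deg from vertical
    rng=np.random.default_rng(0);best=0
    for _ in range(3000):
        a=Q[rng.choice(len(Q),3,False)];n=np.cross(a[1]-a[0],a[2]-a[0])
        if np.linalg.norm(n)<1e-5: continue
        n/=np.linalg.norm(n);n*=np.sign(n[2])
        if abs(np.degrees(np.arccos(n[2]))-30)>8: continue
        k=np.abs((Q-a[0])@n)<0.003
        if k.sum()>best: best=k.sum();bk=k
    R=Q[bk];cen=R.mean(0);n=np.linalg.svd(R-cen)[2][2];n*=np.sign(n[2])
    print("plane",best,cen,n,np.degrees(np.arccos(n[2])),np.degrees(np.arctan2(n[1],n[0])))
    z0=d[:]  # tray
E
```

```text
scene orange 163 [0.47174863 0.26027582 0.07253764] [0.42246043 0.2206414  0.00646722] [0.49635926 0.32986459 0.0864477 ]
1850 [0.52580994 0.14209428 0.11001046] [0.66713137 0.54026311 0.18536276]
plane 716 [0.57865135 0.23717351 0.16202927] [-0.484185    0.10036848  0.86918988] 29.635365296578737 168.28881432172503
side orange 178 [0.46991877 0.25623461 0.06811025] [0.44816613 0.22473404 0.00932212] [0.48974311 0.33859767 0.08224697]
1535 [0.49977499 0.13604906 0.11017649] [0.66068388 0.57408645 0.18472538]
plane 729 [0.57655318 0.23601868 0.1587121 ] [-0.48112623  0.10150021  0.87075557] 29.45343963394967 168.0873431950438
```

Run:
```python
from h import *
for c,(u0,u1,v0,v1) in {"scene":(250,355,285,380),"side":(325,435,260,350)}.items():
    im=np.load(f"pics/{c}0_i.npy");d=np.load(f"pics/{c}0_d.npy");P=cloud(c,d)
    cv2.imwrite(f"pics/{c}_crop2.png",cv2.resize(im[v0:v1,u0:u1,::-1],None,fx=6,fy=6,interpolation=cv2.INTER_CUBIC)[:600,:800])
    m=np.zeros((480,640),bool);m[v0:v1,u0:u1]=1
    k=m&(d>0)&(im.max(-1)<45)&(P[...,2]>0.008)&(P[...,2]<0.05)
    xy=P[k][:,:2].astype(np.float32);print(c,k.sum(),np.median(P[k][:,2]))
    r=cv2.minAreaRect(xy);print(r)
    Z=P[m&(d>0)]; sp=Z[Z[:,2]>0.055];print("spare",sp.mean(0),cv2.minAreaRect(sp[:,:2].astype(np.float32)))
    b=m.copy(); tab=P[...,2][m&(d>0)&(P[...,2]<0.003)];print("table z",np.median(tab))
```

```text
scene 677 0.027406485890991927
((0.6199848055839539, -0.2323654741048813), (0.17517295479774475, 0.16940289735794067), 6.76222562789917)
spare [ 0.65107474 -0.24717001  0.0670996 ] ((0.6416510343551636, -0.29340243339538574), (0.2811797261238098, 0.07915007323026657), 76.94445037841797)
table z 7.579514314670632e-05
side 1154 0.020726072877713275
((0.6794394254684448, -0.2268168330192566), (0.3014887869358063, 0.17291612923145294), 6.866116523742676)
spare [ 0.63519573 -0.29347121  0.06900301] ((0.6472846269607544, -0.27503830194473267), (0.3464764952659607, 0.16853013634681702), 49.43478775024414)
table z -0.0004790998257935275
```

View pics/scene_crop.png

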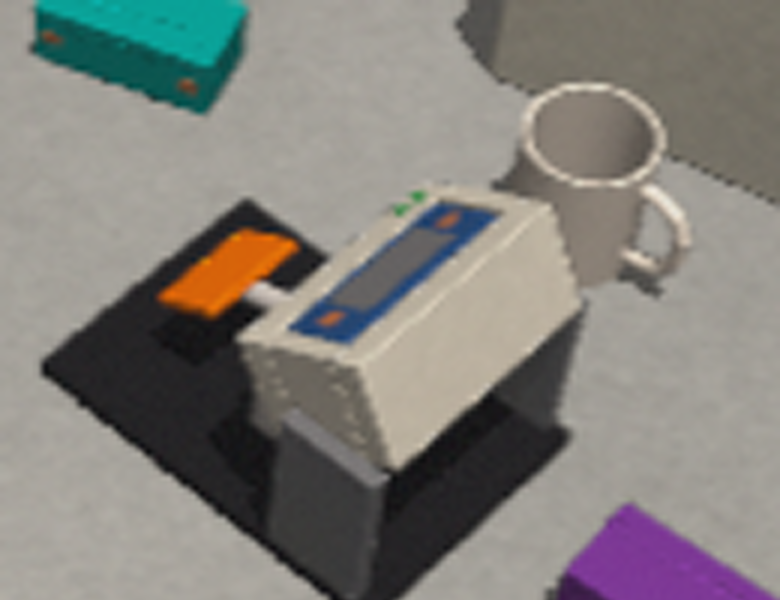

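View pics/side_crop.png

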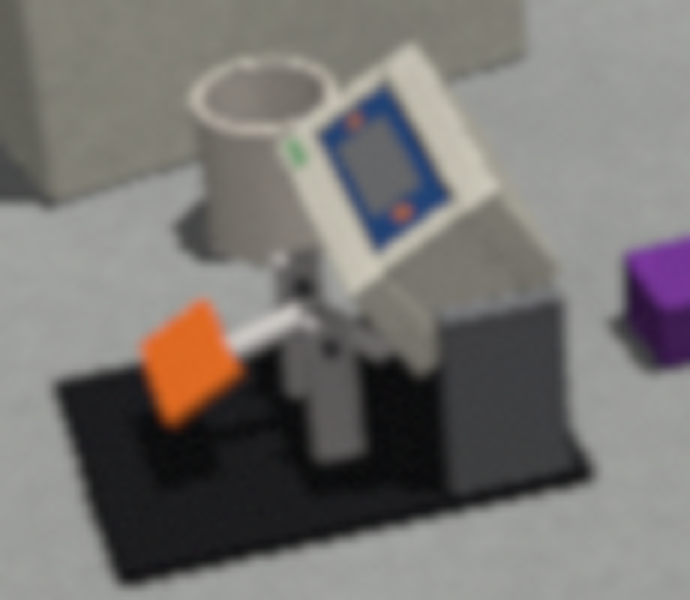

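View pics/scene_crop2.png

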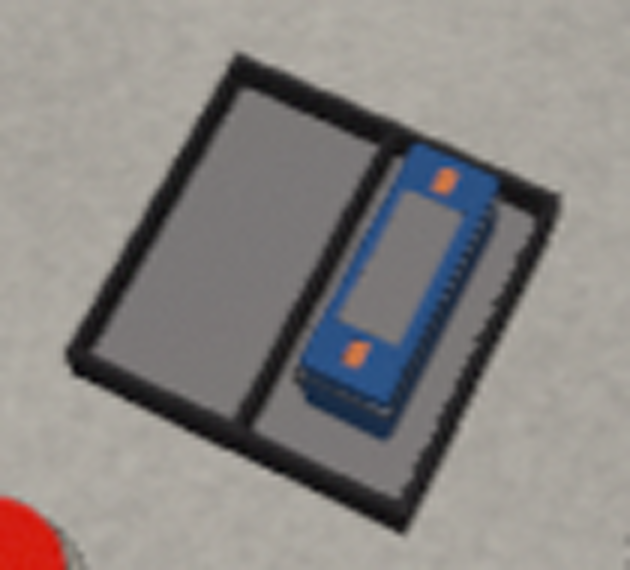

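```bash
cat > fit.py <<'E'
from h import *
def ray_plane(c,uv,p0,n):
    K=ctrl.camera_info(c);T=K["cam_to_world"]
    r=np.stack([(uv[:,0]-K["cx"])/K["fx"],(uv[:,1]-K["cy"])/K["fy"],np.ones(len(uv))],-1)@T[:3,:3].T
    t=((p0-T[:3,3])@n)/(r@n)
    return T[:3,3]+r*t[:,None]
def Rwell(yaw):
    th=np.radians(30);c,s=np.cos(yaw),np.sin(yaw)
    z=np.array([-c*np.sin(th),-s*np.sin(th),np.cos(th)]);y=np.array([-s,c,0]);x=np.cross(y,z)
    return np.stack([x,y,z],1)
E
python3 - <<'E'
from fit import *
for c,(u0,u1,v0,v1) in {"scene":(352,398,168,202),"side":(264,294,165,200)}.items():
    im=np.load(f"pics/{c}0_i.npy")
    n=Rwell(np.radians(-11.8))[:,2]
    # point on rim plane: need z=.16 at center; use depth plane centre, corrected below
    p0=np.array([0.5776,0.2366,0.1605])
    hsv=cv2.cvtColor(im,cv2.COLOR_RGB2HSV)
    m=np.zeros((480,640),np.uint8);m[v0:v1,u0:u1]=1
    b=(m>0)&(hsv[...,0]>95)&(hsv[...,0]<125)&(hsv[...,1]>110)
    ys,xs=np.nonzero(b);hull=cv2.convexHull(np.stack([xs,ys],-1).astype(np.float32))[:,0]
    # take hull of pixels expanded .5
    pts=np.concatenate([np.stack([xs+dx,ys+dy],-1) for dx in(-.5,.5) for dy in (-.5,.5)]).astype(float)
    X=ray_plane(c,pts,p0,n)
    R=Rwell(np.radians(-11.8));L=(X-p0)@R
    r=cv2.minAreaRect(L[:,:2].astype(np.float32));print(c,b.sum(),r)
    cen=p0+R@np.array([r[0][0],r[0][1],0]);print("centre",cen)
    for nm,D in {}.items(): pass
# tray: dark pixels, scene, side; floor-plane outline at top z=.03
for c,(u0,u1,v0,v1) in {"scene":(255,350,288,378),"side":(327,432,265,345)}.items():
    im=np.load(f"pics/{c}0_i.npy")
    m=np.zeros((480,640),bool);m[v0:v1,u0:u1]=1
    k=(m&(im.max(-1)<55)).astype(np.uint8)
    nl,lab,st,_=cv2.connectedComponentsWithStats(k);i=1+st[1:,4].argmax();print(c,st[i])
    ys,xs=np.nonzero(lab==i)
    X=ray_plane(c,np.stack([xs,ys],-1).astype(float),np.array([0,0,.03]),np.array([0,0,1.]))
    print(cv2.minAreaRect(X[:,:2].astype(np.float32)))
E
```

```text
scene 108 ((-0.0030395835638046265, 0.003919951617717743), (0.049960244446992874, 0.1220344677567482), 0.27655941247940063)
centre [0.57582489 0.24097542 0.15898021]
side 83 ((-0.0009001735597848892, 0.0016958191990852356), (0.1142043024301529, 0.043862469494342804), 89.78755950927734)
centre [0.57718369 0.2384194  0.16004991]
scene [261 295  82  79 839]
((0.6207361221313477, -0.23504886031150818), (0.17504552006721497, 0.17463845014572144), 7.0257086753845215)
side [ 334  281   93   64 1598]
((0.6092673540115356, -0.24317190051078796), (0.18916355073451996, 0.1809588372707367), 6.933770179748535)
```

```bash
cat > ov.py <<'E'
from fit import *
W=np.array([0.5765,0.2395,0.160]);yaw=np.radians(-11.8)
T=np.array([0.6205,-0.2325]);ty=np.radians(6.9)
def rect(a,b,x0=0,y0=0,z=0): return np.array([[x0-a/2,y0-b/2,z],[x0+a/2,y0-b/2,z],[x0+a/2,y0+b/2,z],[x0-a/2,y0+b/2,z]])
def run():
  for c,b1,b2 in [("scene",(310,440,140,250),(250,355,285,380)),("side",(215,330,155,255),(325,435,260,350))]:
    im=np.load(f"pics/{c}0_i.npy")[:,:,::-1]
    R=Rwell(yaw);S=6
    c2,s2=np.cos(ty),np.sin(ty);Rt=np.array([[c2,-s2,0],[s2,c2,0],[0,0,1]]);T0=np.array([*T,0])
    tiles=[]
    for k,(u0,u1,v0,v1) in enumerate((b1,b2)):
        t=cv2.resize(im[v0:v1,u0:u1],None,fx=S,fy=S,interpolation=cv2.INTER_CUBIC)
        if k==0: polys=[(rect(.09,.15)@R.T+W,(0,255,255)),(rect(.045,.12)@R.T+W,(0,255,0)),(rect(.044,.07,-.14,0,-.023)@R.T+W,(255,0,255))]
        else: polys=[(rect(.175,.17,0,0,.03)@Rt.T+T0,(0,255,255)),(rect(.08,.16,-.0425,0,.03)@Rt.T+T0,(0,255,0)),(rect(.08,.16,-.0425,0,.005)@Rt.T+T0,(255,0,255)),(rect(.175,.17,0,0,0)@Rt.T+T0,(0,0,255))]
        for X,col in polys:
            p=((proj(c,X)-[u0,v0]+.5)*S).astype(np.int32);cv2.polylines(t,[p],True,col,1)
        cv2.imwrite(f"pics/ov_{c}_{k}.png",t[:600,:800])
if __name__=="__main__": run()
E
python3 ov.py
```

```text
(no output)
```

View pics/ov_scene_0.png

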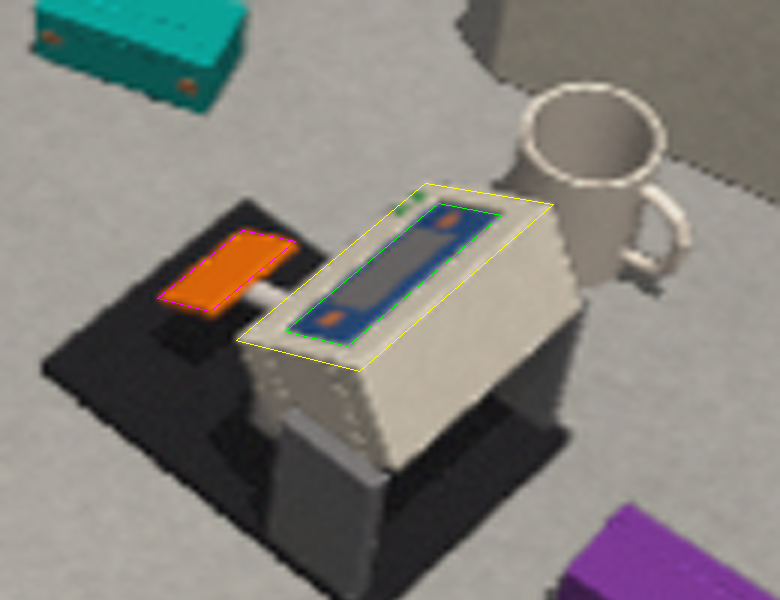

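View pics/ov_side_0.png

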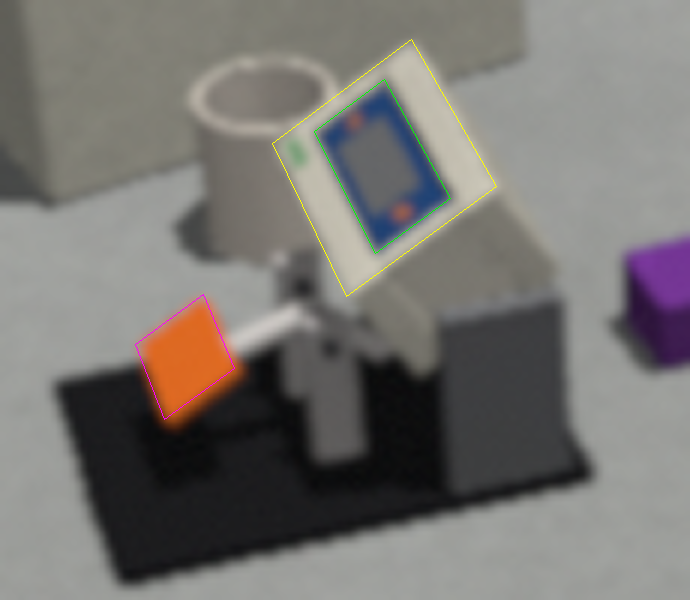

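View pics/ov_scene_1.png

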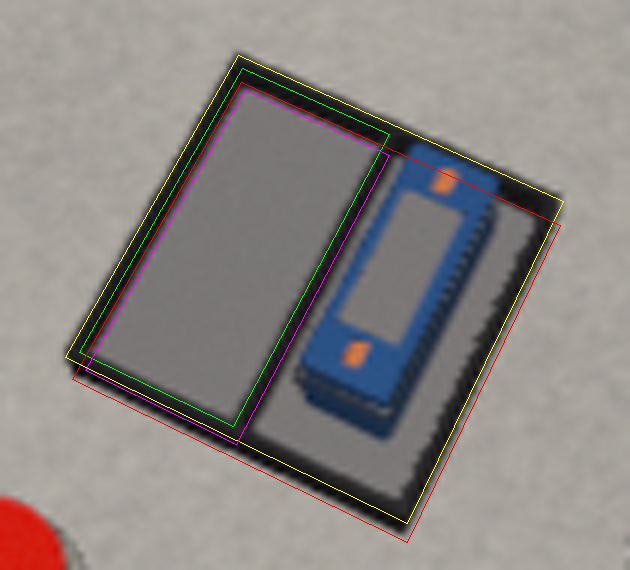

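View pics/ov_side_1.png

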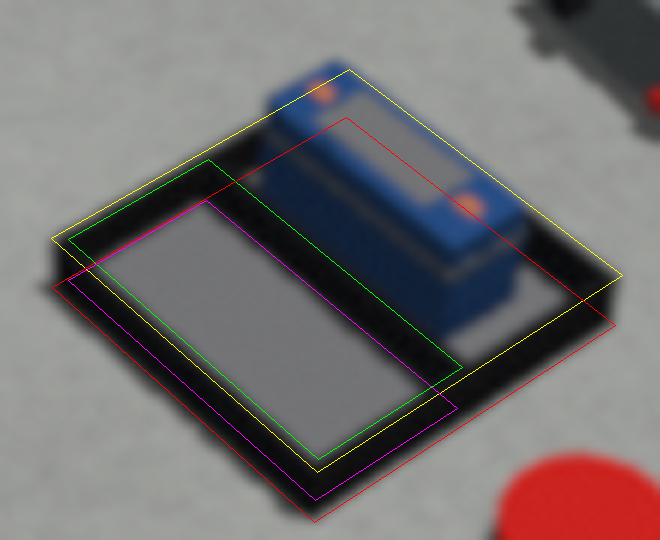

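Both overlays match well: the rim, pack, paddle and bay outlines agree to about 2 mm. The well is at (0.5765, 0.2395, 0.160) with yaw -11.8°. The empty bay is at (0.578, -0.238) with yaw 6.9°. Next is a planner that prints moves in row units.

```bash
cat > plan.py <<'E'
from fit import *
from ov import W,yaw,T,ty
from scipy.spatial.transform import Rotation as Ro
Rw=Rwell(yaw)
Rg=np.stack([-Rw[:,1],-Rw[:,2],Rw[:,0]],1)      # grasp/press orientation
BAY=np.array([T[0]-.0425*np.cos(ty),T[1]-.0425*np.sin(ty),.005])
def st():
    s=ctrl.read_state();return s["position"],Ro.from_euler("xyz",s["eef_rot"]).as_matrix(),s
def well(p): return W+Rw@np.array(p)
def plan(pt,Rt,N,clos,p=None,R=None):
    if p is None: p,R,_=st()
    rv=Ro.from_matrix(R.T@Rt).as_rotvec();rows=[]
    dp=(pt-p)/N;step=np.round(np.degrees(rv)/N/5,2)
    for i in range(N):
        sh=np.round(R.T@dp/.04,2)
        rows.append(" ".join(f"{a:g}" for a in [*step,*sh,clos]))
        p=p+R@sh*.04;R=R@Ro.from_rotvec(np.radians(step*5)).as_matrix()
    print("; ".join(rows));print("end",p, "maxes",np.abs(step).max())
    return p,R
def rep():
    p,R,s=st();print("t",s["clock"],"p",p,"well",Rw.T@(p-W),"rotoff deg(grasp)",np.degrees(Ro.from_matrix(R.T@Rg).as_rotvec()),"F",s["force"],"q",np.round(s["q"],3),"g",s["gripper_width"])
E
python3 - <<'E'
from plan import *
rep();print("paddle",well([-.14,0,-.023]),"bay",BAY)
print(plan(well([-.14,0,.05]),Rg,19,255)[0])
E
```

```text
t 0.6 p [0.14437668 0.55655513 0.23128408] well [-0.38682936  0.22198741  0.3056478 ] rotoff deg(grasp) [ 23.92253587  85.08991932 -22.79957504] F [ 0.14983819  0.40052253 -0.01349184] q [ 1.183  0.15   1.437  0.     1.554 -0.134] g 0.99705663755837
paddle [0.46907561 0.26194212 0.07008142] bay [ 0.57830781 -0.23760582  0.005     ]
0.25 0.9 -0.24 0.46 0.13 -0.27 255; 0.25 0.9 -0.24 0.48 0.13 -0.24 255; 0.25 0.9 -0.24 0.49 0.14 -0.2 255; 0.25 0.9 -0.24 0.51 0.15 -0.16 255; 0.25 0.9 -0.24 0.51 0.15 -0.13 255; 0.25 0.9 -0.24 0.52 0.16 -0.09 255; 0.25 0.9 -0.24 0.52 0.17 -0.05 255; 0.25 0.9 -0.24 0.52 0.18 -0.02 255; 0.25 0.9 -0.24 0.52 0.19 0.02 255; 0.25 0.9 -0.24 0.51 0.2 0.06 255; 0.25 0.9 -0.24 0.5 0.22 0.09 255; 0.25 0.9 -0.24 0.49 0.23 0.13 255; 0.25 0.9 -0.24 0.47 0.24 0.16 255; 0.25 0.9 -0.24 0.45 0.25 0.19 255; 0.25 0.9 -0.24 0.43 0.27 0.22 255; 0.25 0.9 -0.24 0.41 0.28 0.24 255; 0.25 0.9 -0.24 0.38 0.3 0.27 255; 0.25 0.9 -0.24 0.35 0.31 0.29 255; 0.25 0.9 -0.24 0.32 0.32 0.31 255
end [0.43337766 0.26931237 0.13353652] maxes 0.9
[0.43337766 0.26931237 0.13353652]
```

Request:
step_arm(commands="0.25 0.9 -0.24 0.46 0.13 -0.27 255; 0.25 0.9 -0.24 0.48 0.13 -0.24 255; 0.25 0.9 -0.24 0.49 0.14 -0.2 255; 0.25 0.9 -0.24 0.51 0.15 -0.16 255; 0.25 0.9 -0.24 0.51 0.15 -0.13 255; 0.25 0.9 -0.24 0.52 0.16 -0.09 255; 0.25 0.9 -0.24 0.52 0.17 -0.05 255; 0.25 0.9 -0.24 0.52 0.18 -0.02 255; 0.25 0.9 -0.24 0.52 0.19 0.02 255; 0.25 0.9 -0.24 0.51 0.2 0.06 255; 0.25 0.9 -0.24 0.5 0.22 0.09 255; 0.25 0.9 -0.24 0.49 0.23 0.13 255; 0.25 0.9 -0.24 0.47 0.24 0.16 255; 0.25 0.9 -0.24 0.45 0.25 0.19 255; 0.25 0.9 -0.24 0.43 0.27 0.22 255; 0.25 0.9 -0.24 0.41 0.28 0.24 255; 0.25 0.9 -0.24 0.38 0.3 0.27 255; 0.25 0.9 -0.24 0.35 0.31 0.29 255; 0.25 0.9 -0.24 0.32 0.32 0.31 255")

```text
clock: 2.5
position: [0.4339, 0.2686, 0.1335]
eef_rot: [-1.049, 0.001, -1.787]
force: [0.1, 0.4, -0.5]
gripper_width: 0.005
```

Run:
```python
from plan import *
rep()
```

```text
t 2.5 p [0.43392028 0.26864853 0.13350247] well [-0.13927919 -0.00062444  0.04981617] rotoff deg(grasp) [ 0.07669552 -0.53514042  0.23572628] F [ 0.09741162  0.3680785  -0.48677965] q [ 0.642 -0.104  1.992 -0.481  0.951  1.082] g 0.004919514027431681
```

Request:
step_arm(commands="0 0 0 0 0.4 0 255; 0 0 0 0 0.4 0 255; 0 0 0 0 0.4 0 255; 0 0 0 0 0.35 0 255; 0 0 0 0 0.1 0 255; 0 0 0 0 0.1 0 255; 0 0 0 0 0.1 0 255; 0 0 0 0 0.1 0 255; 0 0 0 0 0.1 0 255; 0 0 0 0 0.1 0 255")

```text
clock: 3.5
position: [0.4742, 0.2606, 0.0586]
eef_rot: [-1.051, 0.0, -1.784]
force: [-18.0, 4.2, 4.2]
gripper_width: -0.003
```

Run:
```python
from plan import *
rep()
```

```text
t 3.5 p [0.47416039 0.26056706 0.05862891] well [-0.14117224 -0.00030619 -0.03554742] rotoff deg(grasp) [ 0.2274041  -0.35462061  0.19670986] F [-18.03126276   4.17385585   4.18427521] q [ 0.569  0.043  2.023 -0.53   0.764  1.112] g -0.002761573404770006
```

```bash
cat > snap.py <<'E'
import sys
from plan import *
n=sys.argv[1]
for c,(u0,u1,v0,v1) in {"scene":(310,440,120,220),"side":(205,335,130,230)}.items():
    if len(sys.argv)>2 and c not in sys.argv[2:]: continue
    im,d=ctrl.get_image(c);np.save(f"pics/{c}{n}_d.npy",d);np.save(f"pics/{c}{n}_i.npy",im)
    cv2.imwrite(f"pics/{c}_{n}.png",cv2.resize(im[v0:v1,u0:u1,::-1],None,fx=6,fy=6,interpolation=cv2.INTER_CUBIC))
rep()
E
python3 snap.py p1
```

```text
t 3.6 p [0.47431838 0.26048469 0.05841879] well [-0.14112878 -0.00035451 -0.03581514] rotoff deg(grasp) [ 0.2257061  -0.3400978   0.20596128] F [-9.41866026  1.55430482  3.18105765] q [ 0.569  0.043  2.023 -0.531  0.763  1.112] g 0.001682696947503847
```

View pics/scene_p1.png

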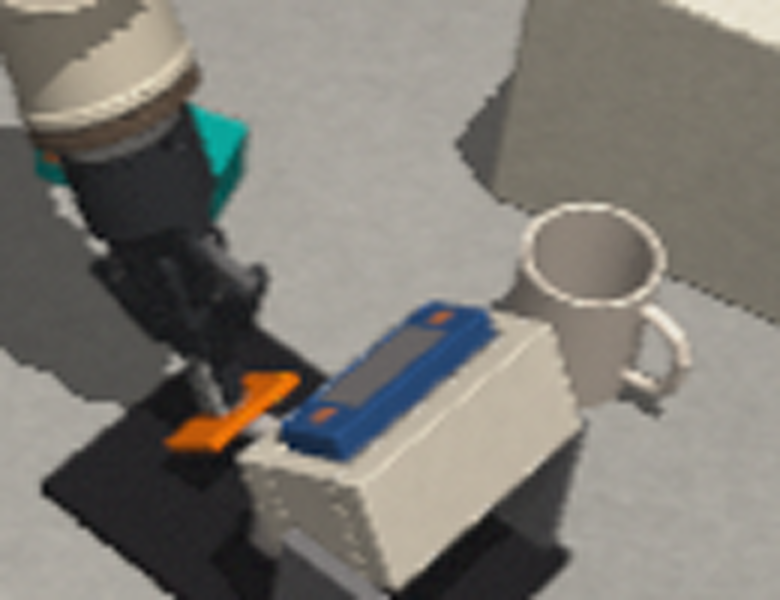

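View pics/side_p1.png

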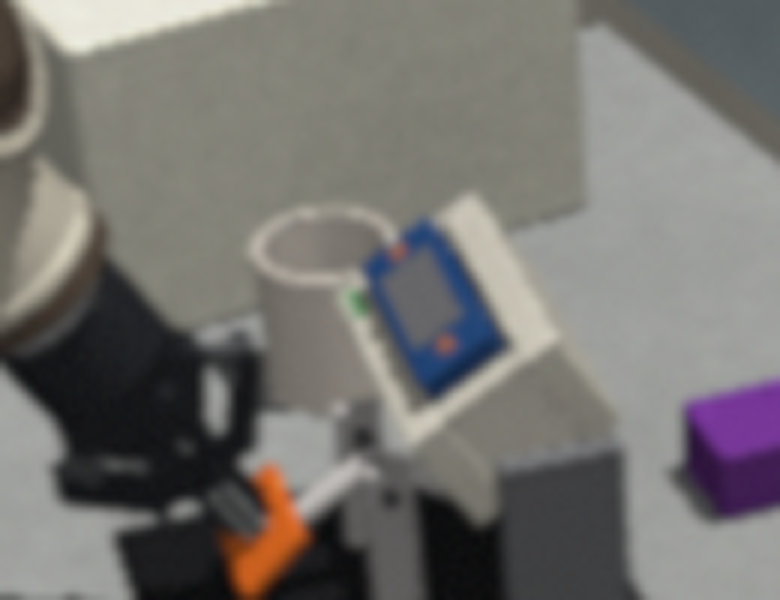

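The press is working: the pack is rising, with its side now visible at scene crop (380,400). I'll continue.

Request:
step_arm(commands="0 0 0 0 0.08 -0.02 255; 0 0 0 0 0.08 -0.02 255; 0 0 0 0 0.08 -0.02 255; 0 0 0 0 0.05 0 255")

```text
clock: 4.0
position: [0.4788, 0.2597, 0.0482]
eef_rot: [-1.049, 0.0, -1.784]
force: [-11.2, -1.2, 9.1]
gripper_width: -0.001
```

Run:
```python
from plan import *
rep()
```

```text
t 4.0 p [0.47878063 0.25968257 0.04823931] well [-0.14229371 -0.00022717 -0.04689682] rotoff deg(grasp) [ 0.1076112  -0.34662555  0.18310163] F [-11.19859905  -1.15141502   9.08679804] q [ 0.562  0.064  2.027 -0.545  0.738  1.126] g -0.0009930263551096784
```

Request:
step_arm(commands="0 0 0 0 0.05 -0.01 255; 0 0 0 0 0.05 -0.01 255; 0 0 0 0 0 0 255")

```text
clock: 4.3
position: [0.4804, 0.2596, 0.0459]
eef_rot: [-1.048, 0.001, -1.784]
force: [-26.6, -4.9, 34.9]
gripper_width: 0.0
```

```bash
python3 snap.py p2
```

```text
t 4.4 p [0.48029863 0.25958061 0.04593738] well [-1.42139772e-01 -1.65464406e-05 -4.96437376e-02] rotoff deg(grasp) [ 0.02045642 -0.37644416  0.15614955] F [-25.07041455  -5.00727947  33.68418609] q [ 0.561  0.069  2.028 -0.55   0.731  1.13 ] g -0.0005960447830597645
```

View pics/scene_p2.png

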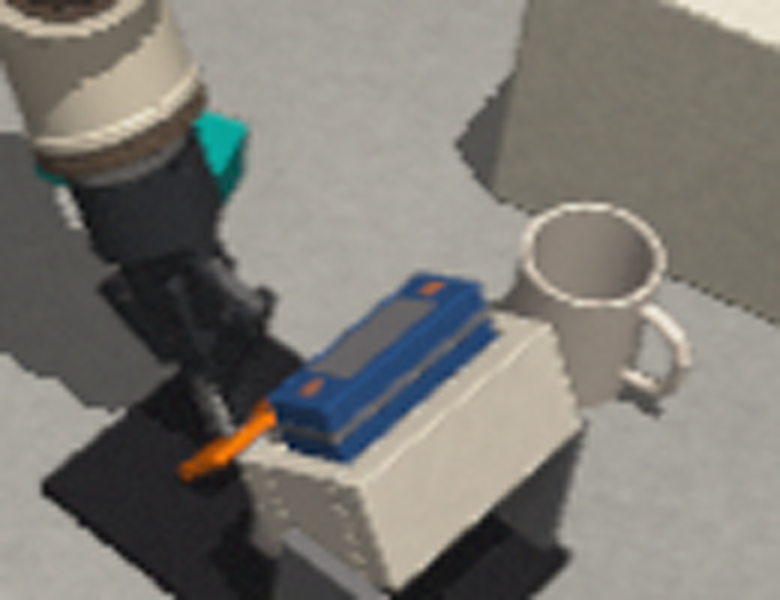

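View pics/side_p2.png

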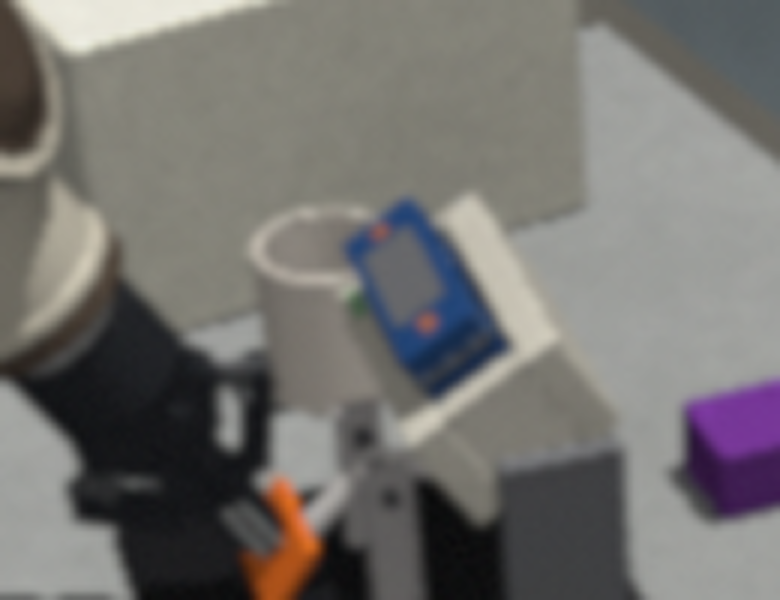

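The force rose to 42 N, so the paddle is at its stop, and the pack now stands about 30 mm out. Next I'll retreat, open the gripper and move over the pack.

Request:
step_arm(commands="0 0 0 0 -0.2 0 255; 0 0 0 0 -0.5 0 255; 0 0 0 0 -0.9 0 255; 0 0 0 0 -0.9 0 200; 0 0 0 0 -0.9 0 100; 0 -0.07 0 0 -0.3 0.5 0; 0 0 0.03 0 0 0.8 0; 0 0 0 0 0 0.8 0; 0 0 0 0 0 0.8 0; 0 0 0 0 0 0.66 0; 0 0 0 0 0 0 0; 0 0 0 0 0 0 0")

```text
clock: 5.6
position: [0.5289, 0.2493, 0.2431]
eef_rot: [-1.05, -0.001, -1.778]
force: [-0.4, 0.2, -0.7]
gripper_width: 1.001
```

```bash
python3 snap.py p3
python3 - <<'E'
from plan import *
for c in ("scene","side"):
    for n in ("p2","p3"):
        d=np.load(f"pics/{c}{n}_d.npy");im=np.load(f"pics/{c}{n}_i.npy");P=cloud(c,d);L=(P-W)@Rw
        hsv=cv2.cvtColor(im,cv2.COLOR_RGB2HSV)
        k=(d>0)&(np.abs(L[...,0])<.035)&(np.abs(L[...,1])<.07)&(L[...,2]>.02)&(L[...,2]<.04)
        Q=L[k]
        if len(Q)<20: print(c,n,len(Q));continue
        print(c,n,k.sum(),"z top",np.median(Q[:,2]),"min/max",np.percentile(Q,3,0),np.percentile(Q,97,0))
E
```

```text
t 5.7 p [0.52817477 0.24956492 0.24262176] well [-1.43806796e-03 -3.00954383e-05  9.62336595e-02] rotoff deg(grasp) [0.17076455 0.03439428 0.06079425] F [-0.38125327  0.36727655 -0.95384211] q [ 0.486 -0.065  1.725 -0.366  1.095  0.796] g 0.9957075935004042
scene p2 388 z top 0.0312652015961038 min/max [-0.02156243 -0.05879821  0.0213617 ] [0.02209826 0.05527913 0.03439254]
scene p3 389 z top 0.03118780952430785 min/max [-0.02082865 -0.05799863  0.02088122] [0.02151275 0.0547887  0.03418337]
side p2 379 z top 0.02964716699929446 min/max [-0.02144689 -0.06066474  0.02129508] [0.02161697 0.05358484 0.03344005]
side p3 381 z top 0.029285736016690173 min/max [-0.02184459 -0.06169206  0.02269574] [0.02134379 0.05525601 0.03343794]
```

View pics/scene_p3.png

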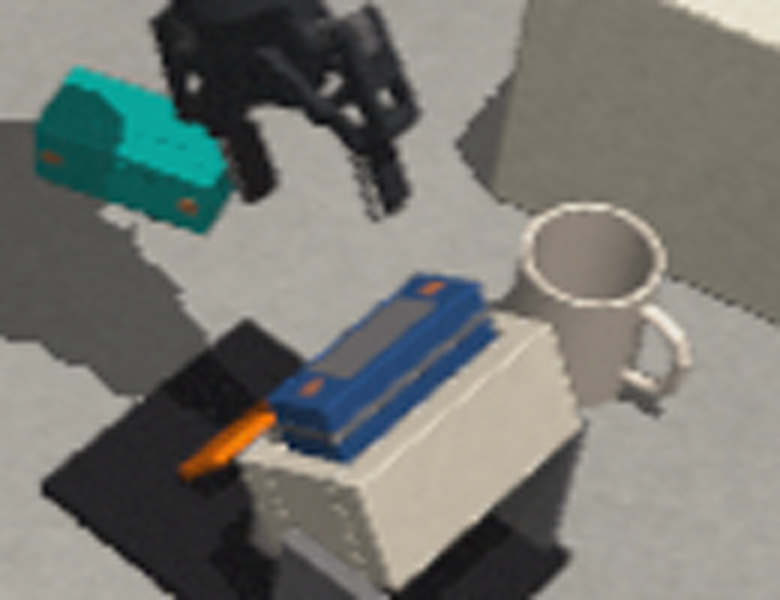

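View pics/side_p3.png

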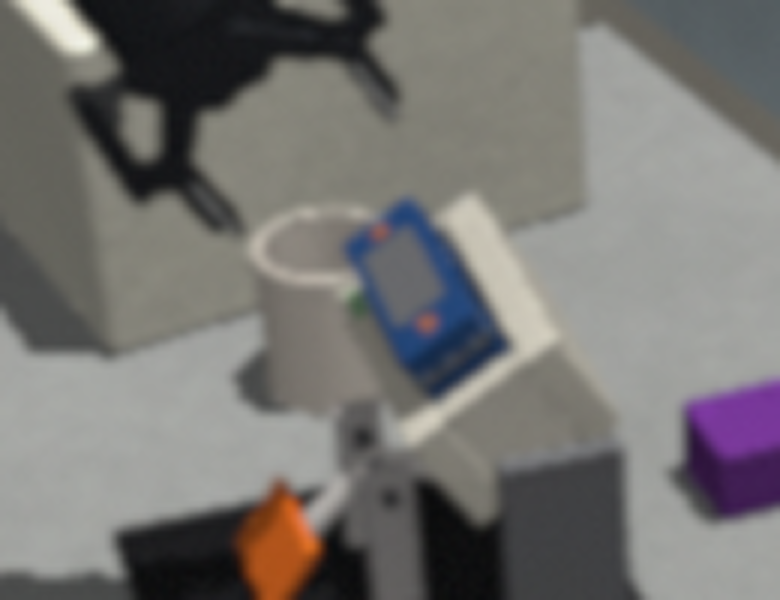

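The pack's top is 30 mm above the rim and its centre is within about 2 mm of the well axis. I'll descend and close.

Request:
step_arm(commands="0 0 0 0.04 0.5 0.04 0; 0 0 0 0 0.6 0 0; 0 0 0 0 0.5 0 0; 0 0 0 0 0.4 0 0; 0 0 0 0 0.2 0 0; 0 0 0 0 0.1 0 0; 0 0 0 0 0.03 0 0; 0 0 0 0 0 0 0")

```text
clock: 6.5
position: [0.5753, 0.2382, 0.1636]
eef_rot: [-1.049, -0.0, -1.777]
force: [-0.6, 0.8, -1.0]
gripper_width: 0.997
```

```bash
python3 snap.py p4
```

```text
t 6.6 p [0.57536691 0.23824596 0.16382139] well [ 0.00117223 -0.00145925  0.00373577] rotoff deg(grasp) [0.09275624 0.00202874 0.01789929] F [ 0.89841316 -0.62166089 -0.3824055 ] q [ 0.421  0.056  1.769 -0.378  0.916  0.798] g 0.9998960692564376
```

View pics/scene_p4.png

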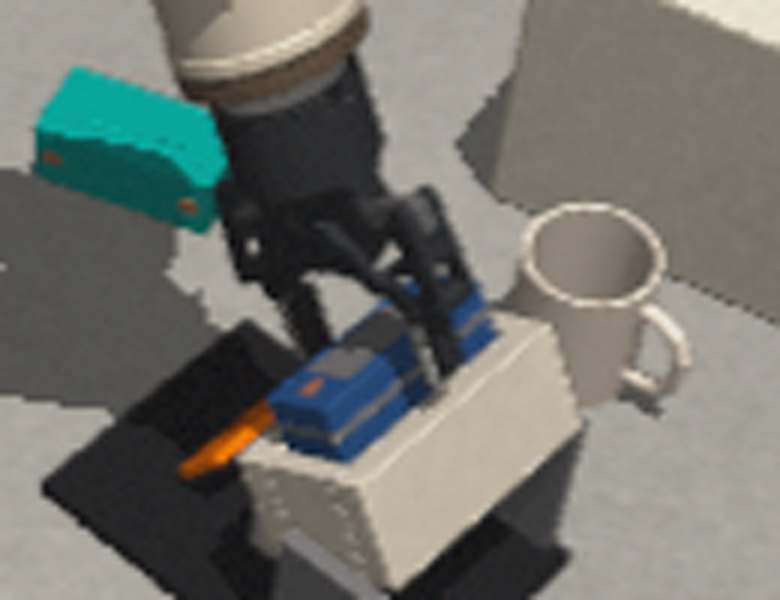

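View pics/side_p4.png

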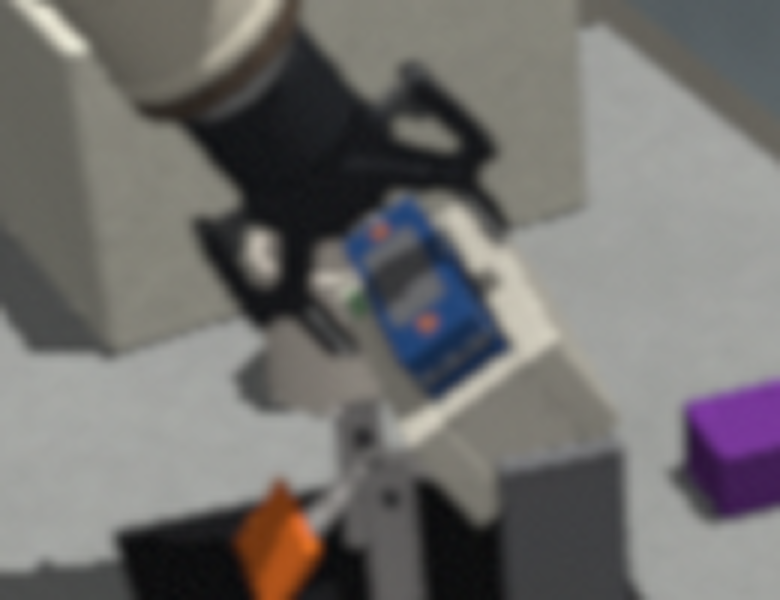

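The fingers straddle the middle of the pack just above the rim (tip at scene crop (440,390)). I'll close now.

Request:
step_arm(commands="0 0 0 0 0 0 130; 0 0 0 0 0 0 255; 0 0 0 0 0 0 255; 0 0 0 0 0 0 255; 0 0 0 0 0 0 255; 0 0 0 0 0 0 255; 0 0 0 0 0 0 255")

```text
clock: 7.3
position: [0.5753, 0.238, 0.163]
eef_rot: [-1.05, -0.001, -1.777]
force: [-3.2, 0.0, 0.6]
gripper_width: 0.516
```

```bash
python3 -c "
from plan import *
rep()"
```

```text
t 7.3 p [0.57531872 0.23801223 0.16300766] well [ 0.00076591 -0.00169789  0.00303075] rotoff deg(grasp) [0.14896498 0.00292797 0.05531395] F [-3.2210998   0.00762846  0.61124769] q [ 0.42   0.057  1.77  -0.378  0.916  0.798] g 0.5161539574867622
```

The opening is 44 mm, so the pack is gripped. Now I'll draw it straight out.

Request:
step_arm(commands="0 0 0 0 -0.1 0 255; 0 0 0 0 -0.2 0 255; 0 0 0 0 -0.25 0 255; 0 0 0 0 -0.25 0 255; 0 0 0 0 -0.25 0 255; 0 0 0 0 -0.25 0 255; 0 0 0 0 -0.25 0 255; 0 0 0 0 -0.25 0 255; 0 0 0 0 -0.25 0 255; 0 0 0 0 -0.25 0 255; 0 0 0 0 -0.2 0 255; 0 0 0 0 -0.1 0 255; 0 0 0 0 0 0 255")

```text
clock: 8.6
position: [0.5247, 0.2489, 0.2538]
eef_rot: [-1.049, -0.0, -1.777]
force: [0.1, 0.6, -2.4]
gripper_width: 0.517
```

```bash
python3 snap.py p5
```

```text
t 8.7 p [0.52469303 0.24864794 0.25293142] well [ 0.00092761 -0.0016397   0.1067724 ] rotoff deg(grasp) [0.15705155 0.01202578 0.06637697] F [-0.31804523  0.63295384 -2.38252887] q [ 0.487 -0.077  1.715 -0.363  1.115  0.79 ] g 0.5141511015885522
```

View pics/scene_p5.png

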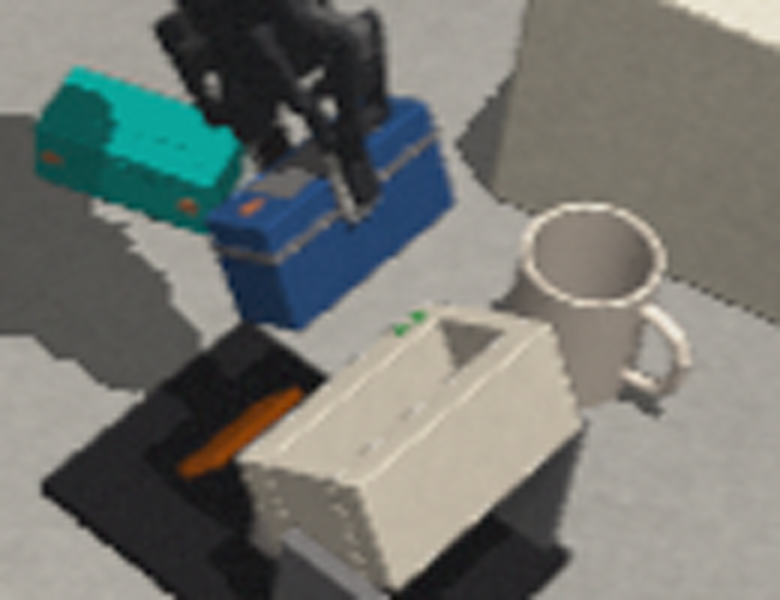

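View pics/side_p5.png

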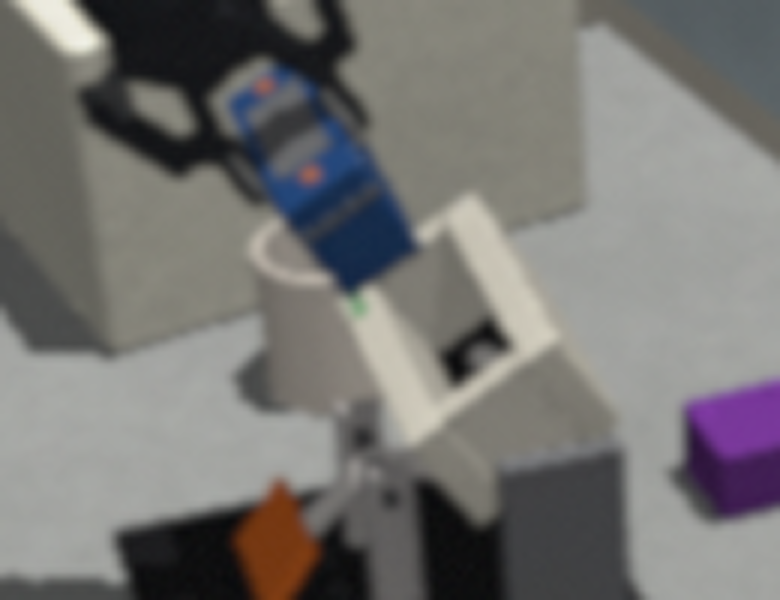

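Run:
```python
from plan import *
p,R,s=st()
for nm,uv,z in [("bottle",(400,290),.1),("spool",(369,280),.05),("mug",(408,168),.09)]:
    print(nm,ray_plane("scene",np.array([uv],float),np.array([0,0,z]),np.array([0,0,1.])))
for c in("scene","side"):
    d=np.load(f"pics/{c}p5_d.npy");im=np.load(f"pics/{c}p5_i.npy");P=cloud(c,d);L=(P-p)@R
    hsv=cv2.cvtColor(im,cv2.COLOR_RGB2HSV)
    k=(d>0)&(hsv[...,0]>95)&(hsv[...,0]<125)&(hsv[...,1]>110)&(np.abs(L[...,0])<.08)&(np.abs(L[...,1])<.08)&(np.abs(L[...,2])<.05)
    Q=L[k];print(c,k.sum(),np.percentile(Q,2,0),np.percentile(Q,98,0))
    # top face: near y=-27
    top=Q[np.abs(Q[:,1]+.027)<.006]
    A=np.c_[top[:,0],top[:,2],np.ones(len(top))];co=np.linalg.lstsq(A,top[:,1],rcond=None)[0];print("top",len(top),co[:2],co[2])
Rb=np.stack([[np.sin(ty),-np.cos(ty),0],[0,0,-1],[np.cos(ty),np.sin(ty),0]],1)
pt=np.array([BAY[0],BAY[1],.25])
plan(pt,Rb,20,255)
```

```text
bottle [[ 0.7988998  -0.00748094  0.1       ]]
spool [[ 0.70209113 -0.00149878  0.05      ]]
mug [[0.61162859 0.41972213 0.09      ]]
scene 624 [-0.05490707 -0.03022396 -0.01837906] [0.05779278 0.0265867  0.02485526]
top 153 [0.01268133 0.07299275] -0.02793214368175437
side 319 [-0.04710371 -0.03082169 -0.01914188] [0.06284112 0.02519316 0.0235463 ]
top 129 [0.01127939 0.02178381] -0.026293477617076743
-0.3 -0.18 0.05 0.58 0.1 0.16 255; -0.3 -0.18 0.05 0.58 0.09 0.16 255; -0.3 -0.18 0.05 0.59 0.09 0.15 255; -0.3 -0.18 0.05 0.59 0.08 0.14 255; -0.3 -0.18 0.05 0.59 0.07 0.13 255; -0.3 -0.18 0.05 0.59 0.07 0.13 255; -0.3 -0.18 0.05 0.6 0.06 0.12 255; -0.3 -0.18 0.05 0.6 0.06 0.11 255; -0.3 -0.18 0.05 0.6 0.05 0.1 255; -0.3 -0.18 0.05 0.6 0.04 0.1 255; -0.3 -0.18 0.05 0.6 0.04 0.09 255; -0.3 -0.18 0.05 0.61 0.03 0.08 255; -0.3 -0.18 0.05 0.61 0.03 0.07 255; -0.3 -0.18 0.05 0.61 0.03 0.06 255; -0.3 -0.18 0.05 0.61 0.02 0.05 255; -0.3 -0.18 0.05 0.61 0.02 0.04 255; -0.3 -0.18 0.05 0.61 0.01 0.03 255; -0.3 -0.18 0.05 0.61 0.01 0.02 255; -0.3 -0.18 0.05 0.61 0.01 0.02 255; -0.3 -0.18 0.05 0.61 0 0.01 255
end [ 0.57829242 -0.23748326  0.24982098] maxes 0.3
```

The pack sits straight in the fingers, with a tilt of about 0.01 rad. The bottle is well clear of the path, so I'll move over to the bay.

Request:
step_arm(commands="-0.3 -0.18 0.05 0.3 0.1 0.16 255; -0.3 -0.18 0.05 0.58 0.09 0.16 255; -0.3 -0.18 0.05 0.59 0.09 0.15 255; -0.3 -0.18 0.05 0.59 0.08 0.14 255; -0.3 -0.18 0.05 0.59 0.07 0.13 255; -0.3 -0.18 0.05 0.59 0.07 0.13 255; -0.3 -0.18 0.05 0.6 0.06 0.12 255; -0.3 -0.18 0.05 0.6 0.06 0.11 255; -0.3 -0.18 0.05 0.6 0.05 0.1 255; -0.3 -0.18 0.05 0.6 0.04 0.1 255; -0.3 -0.18 0.05 0.6 0.04 0.09 255; -0.3 -0.18 0.05 0.61 0.03 0.08 255; -0.3 -0.18 0.05 0.61 0.03 0.07 255; -0.3 -0.18 0.05 0.61 0.03 0.06 255; -0.3 -0.18 0.05 0.61 0.02 0.05 255; -0.3 -0.18 0.05 0.61 0.02 0.04 255; -0.3 -0.18 0.05 0.61 0.01 0.03 255; -0.3 -0.18 0.05 0.61 0.01 0.02 255; -0.3 -0.18 0.05 0.61 0.01 0.02 255; -0.3 -0.18 0.05 0.4 0 0.01 255")

```text
clock: 10.7
position: [0.5797, -0.2201, 0.2491]
eef_rot: [-1.579, 0.004, -1.455]
force: [-0.2, 0.4, -3.1]
gripper_width: 0.514
```

Run:
```python
from plan import *
rep()
Rb=np.stack([[np.sin(ty),-np.cos(ty),0],[0,0,-1],[np.cos(ty),np.sin(ty),0]],1)
plan(np.array([BAY[0],BAY[1],.14]),Rb,4,255)
p,R,s=st();print(np.degrees(Ro.from_matrix(R.T@Rb).as_rotvec()))
```

```text
t 10.7 p [ 0.57973239 -0.22005015  0.2491411 ] well [ 0.12869649 -0.44917764  0.02862832] rotoff deg(grasp) [30.26471619 17.95559253 -4.9637821 ] F [-0.16059234  0.37788687 -3.06399576] q [-0.486  0.247  1.288 -0.002  1.617 -0.602] g 0.5144567698342675
0.02 -0.01 -0.01 0.11 0.68 -0.02 255; 0.02 -0.01 -0.01 0.11 0.68 -0.02 255; 0.02 -0.01 -0.01 0.11 0.68 -0.02 255; 0.02 -0.01 -0.01 0.11 0.68 -0.02 255
end [ 0.57792186 -0.2376912   0.14031605] maxes 0.02
[ 0.4930178  -0.28938792 -0.2281748 ]
```

Request:
step_arm(commands="0.02 -0.01 -0.01 0.11 0.4 -0.02 255; 0.02 -0.01 -0.01 0.11 0.7 -0.02 255; 0.02 -0.01 -0.01 0.11 0.7 -0.02 255; 0.02 -0.01 -0.01 0.1 0.7 -0.02 255; 0 0 0 0 0.6 0 255; 0 0 0 0 0.4 0 255; 0 0 0 0 0.4 0 255; 0 0 0 0 0.3 0 255; 0 0 0 0 0.1 0 255; 0 0 0 0 0 0 255")

```text
clock: 11.7
position: [0.5781, -0.2354, 0.0776]
eef_rot: [-1.571, 0.0, -1.451]
force: [0.1, -0.6, -2.3]
gripper_width: 0.513
```

```bash
cat > snap2.py <<'E'
import sys
from plan import *
n=sys.argv[1]
for c,(u0,u1,v0,v1) in {"scene":(240,370,270,370),"side":(315,445,225,325)}.items():
    im,d=ctrl.get_image(c);np.save(f"pics/{c}{n}_d.npy",d);np.save(f"pics/{c}{n}_i.npy",im)
    cv2.imwrite(f"pics/{c}_{n}.png",cv2.resize(im[v0:v1,u0:u1,::-1],None,fx=6,fy=6,interpolation=cv2.INTER_CUBIC))
p,R,s=st();c2,s2=np.cos(ty),np.sin(ty);Rt=np.array([[c2,-s2,0],[s2,c2,0],[0,0,1]])
print("t",s["clock"],"tcp in bay",Rt.T@(p-BAY),"tool y",R[:,1],"F",s["force"],"g",s["gripper_width"])
for c in("scene","side"):
    d=np.load(f"pics/{c}{n}_d.npy");im=np.load(f"pics/{c}{n}_i.npy");L=(cloud(c,d)-BAY)@Rt
    hsv=cv2.cvtColor(im,cv2.COLOR_RGB2HSV)
    k=(d>0)&(hsv[...,0]>95)&(hsv[...,0]<125)&(hsv[...,1]>110)&(np.abs(L[...,0])<.045)&(np.abs(L[...,1])<.09)
    Q=L[k];print(c,k.sum(),np.percentile(Q,2,0),np.percentile(Q,98,0))
    t=Q[Q[:,2]>np.percentile(Q[:,2],98)-.006]
    co=np.linalg.lstsq(np.c_[t[:,0],t[:,1],np.ones(len(t))],t[:,2],rcond=None)[0];print(" top",len(t),co,"mid",(np.percentile(t,2,0)+np.percentile(t,98,0))/2)
E
python3 snap2.py b1
```

```text
t 11.8 tcp in bay [0.00049424 0.00195751 0.07372569] tool y [ 1.11621492e-03 -3.13735401e-04 -9.99999328e-01] F [ 0.17018542 -0.17846139 -3.43013603] g 0.5097592455873288
scene 326 [-0.02253024 -0.05457614  0.04682102] [0.02222447 0.06000676 0.10384794]
 top 176 [0.27493533 0.02600588 0.10287478] mid [0.00339122 0.00270742 0.12240927]
side 694 [-0.0250353  -0.0574283   0.04062276] [0.02401997 0.0560417  0.11342241]
 top 17 [ 0.81297293 -2.73468753  0.12162465] mid [ 0.00366623 -0.00299059  0.13442663]
```

View pics/scene_b1.png

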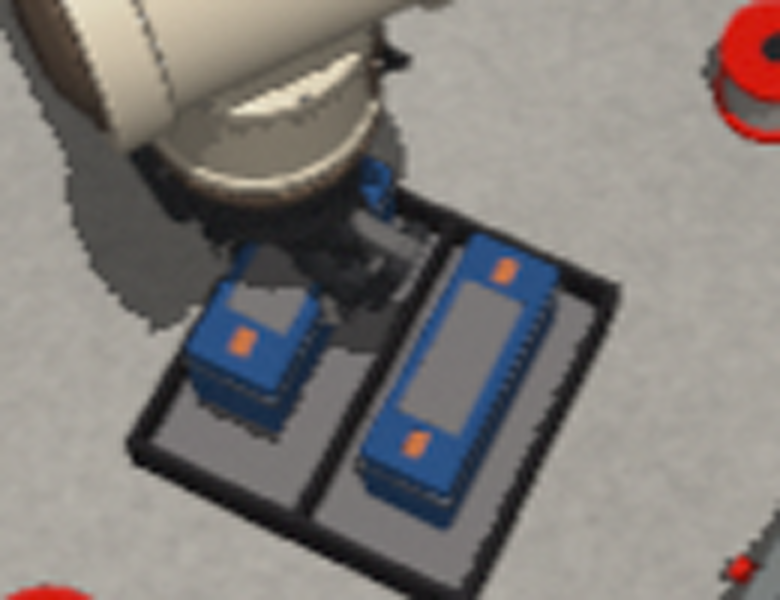

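View pics/side_b1.png

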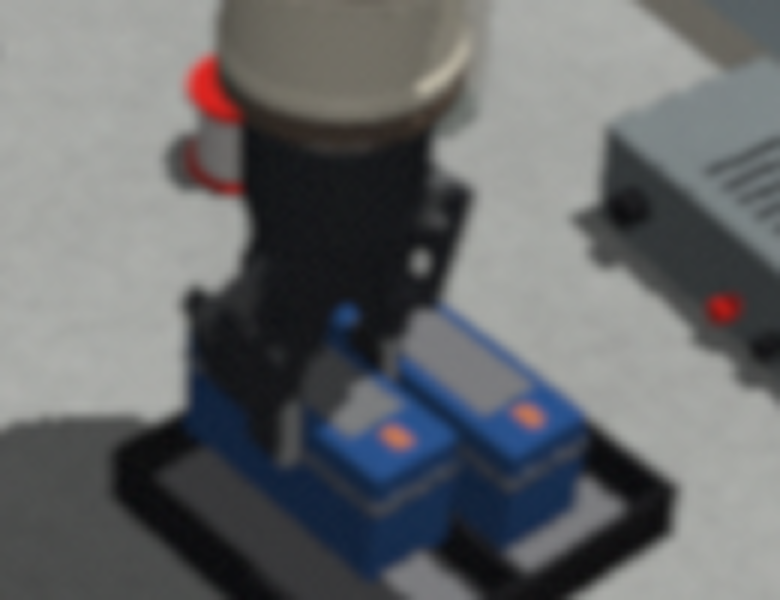

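The pack is over the bay centre, aligned, and its bottom is about 40 mm above the floor. I'll lower it.

Request:
step_arm(commands="0 0 0 0 0.3 0 255; 0 0 0 0 0.25 0 255; 0 0 0 0 0.15 0 255; 0 0 0 0 0.1 0 255; 0 0 0 0 0.05 0 255; 0 0 0 0 0.05 0 255; 0 0 0 0 0.03 0 255; 0 0 0 0 0 0 255")

```text
clock: 12.6
position: [0.5783, -0.2354, 0.0409]
eef_rot: [-1.57, 0.0, -1.451]
force: [-0.4, 0.2, -1.9]
gripper_width: 0.516
```

Request:
step_arm(commands="0 0 0 0 0.03 0 255; 0 0 0 0 0.02 0 255; 0 0 0 0 0 0 255")

```text
clock: 12.9
position: [0.5782, -0.2354, 0.0388]
eef_rot: [-1.57, 0.0, -1.451]
force: [-0.1, 0.0, -2.3]
gripper_width: 0.516
```

Request:
step_arm(commands="0 0 0 0 0.02 0 255; 0 0 0 0 0.02 0 255; 0 0 0 0 0 0 255")

```text
clock: 13.2
position: [0.5783, -0.2355, 0.0381]
eef_rot: [-1.57, -0.0, -1.451]
force: [-4.7, 2.0, 10.0]
gripper_width: 0.513
```

The pack has touched the floor: vertical force went from -2 N to +10 N at TCP z = 0.038, as expected. I'll open part way, because the spare is close, and then check.

Request:
step_arm(commands="0 0 0 0 -0.01 0 115; 0 0 0 0 0 0 95; 0 0 0 0 0 0 75; 0 0 0 0 0 0 70; 0 0 0 0 0 0 70; 0 0 0 0 0 0 70")

```text
clock: 13.8
position: [0.5783, -0.2354, 0.0376]
eef_rot: [-1.57, 0.0, -1.451]
force: [-1.0, -0.1, -0.4]
gripper_width: 0.722
```

```bash
python3 snap2.py b2
```

```text
t 13.9 tcp in bay [0.00020564 0.00217673 0.03260342] tool y [ 3.17958467e-04  1.66025701e-04 -9.99999936e-01] F [ 0.42768648 -0.16329083  0.0409387 ] g 0.7203272276835544
scene 319 [-0.02373188 -0.05454415  0.00584024] [0.02126559 0.06028097 0.06489959]
 top 143 [0.17100623 0.00835859 0.06254536] mid [-0.0007953   0.0037114   0.06265764]
side 608 [-0.02598051 -0.05770322  0.00166544] [0.03285626 0.05532103 0.06530096]
 top 95 [0.03349534 0.16579092 0.06981837] mid [ 0.00785267 -0.0220798   0.08372196]
```

View pics/side_b2.png

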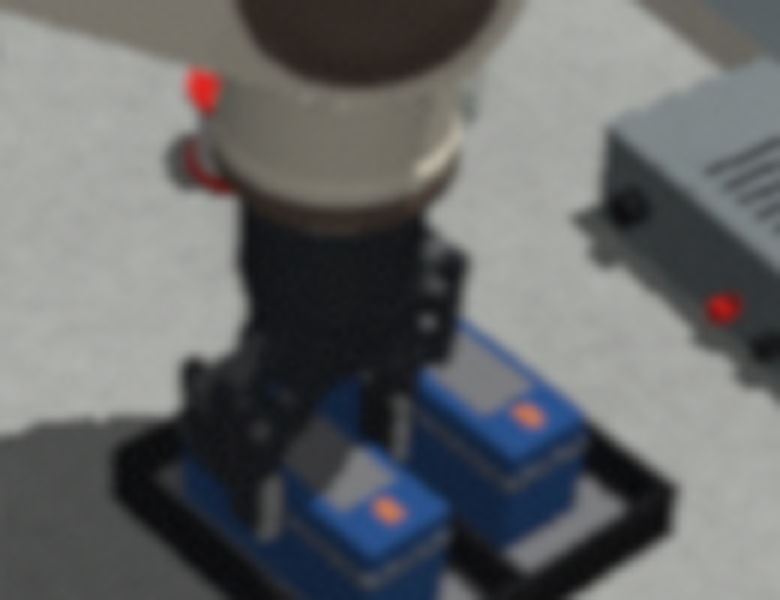

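View pics/scene_b2.png

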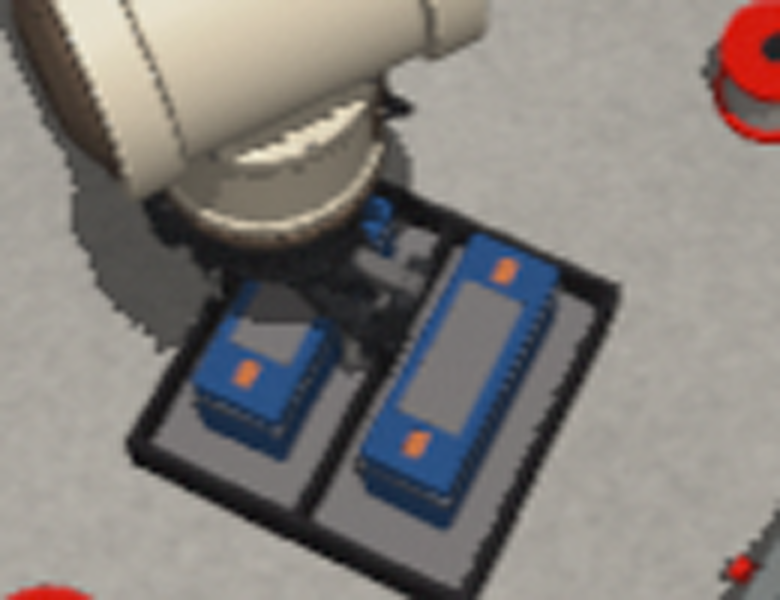

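The pack is standing and released, with the fingers clear of it and of the spare. I'll go straight up.

Request:
step_arm(commands="0 0 0 0 -0.1 0 70; 0 0 0 0 -0.3 0 70; 0 0 0 0 -0.5 0 70; 0 0 0 0 -0.8 0 70; 0 0 0 0 -0.9 0 70; 0 0 0 0 -0.9 0 70; 0 0 0 0 -0.9 0 70; 0 0 0 0 -0.6 0 70; 0 0 0 0 0 -0.9 70; 0 0 0 0 0 -0.9 70; 0 0 0 0 0 -0.9 70; 0 0 0 0 0 -0.5 70; 0 0 0 0 0 0 70; 0 0 0 0 0 0 70; 0 0 0 0 0 0 70")

```text
clock: 15.4
position: [0.4517, -0.2506, 0.238]
eef_rot: [-1.57, -0.0, -1.451]
force: [0.3, -0.4, 0.2]
gripper_width: 0.723
```

```bash
python3 snap2.py b3
python3 - <<'E'
from h import *
im=np.load("pics/sceneb3_i.npy");cv2.imwrite("pics/scene_full3.png",im[:,:,::-1])
a=np.load("pics/scene0_i.npy").astype(int);print("diff spare region",np.abs(im.astype(int)-a)[310:360,300:335].mean())
E
```

```text
t 15.5 tcp in bay [-0.12726103  0.00240853  0.23256817] tool y [ 2.20555386e-04  3.49316541e-04 -9.99999915e-01] F [-0.30129378  0.62551616 -0.37348903] g 0.7244756756776197
scene 508 [-0.04006973 -0.05455647  0.00324399] [0.02094432 0.06337521 0.0642857 ]
 top 267 [-0.00397936  0.00220289  0.06103881] mid [-0.00120457  0.00486079  0.0616213 ]
side 831 [-0.02534436 -0.05777966  0.00303281] [0.02088293 0.05823936 0.06224616]
 top 267 [-0.00388948  0.00060412  0.05940952] mid [-0.00195597  0.0008662   0.0598521 ]
diff spare region 3.220952380952381
```

View pics/scene_full3.png

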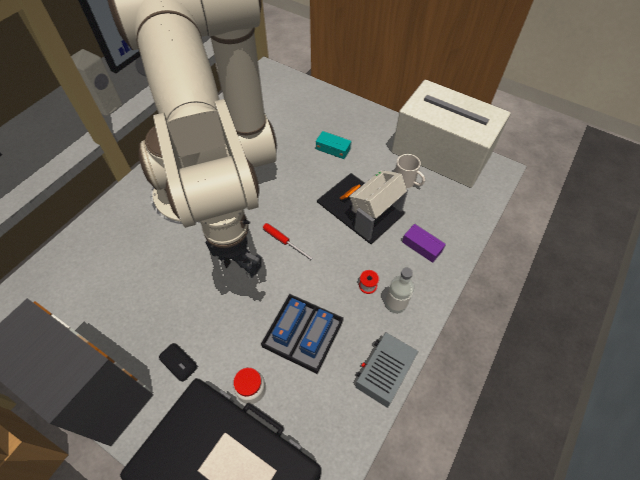

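View pics/side_b3.png

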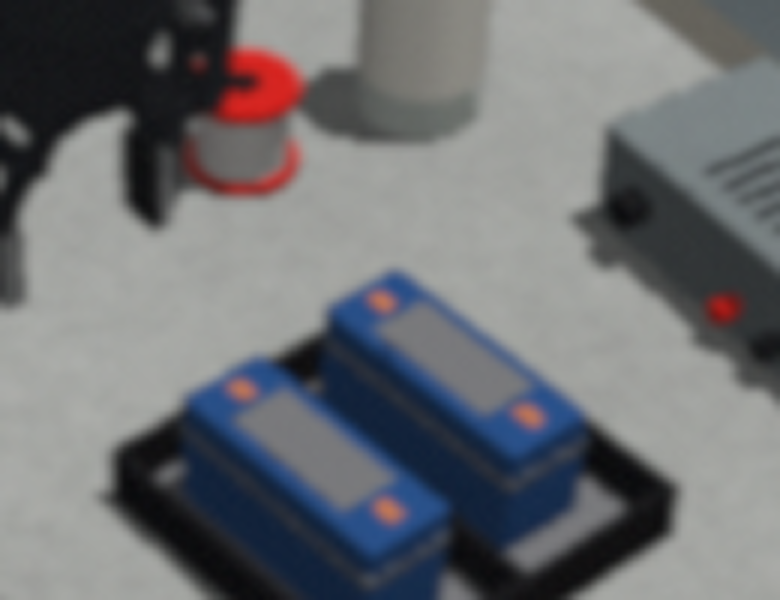

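The pack (scene (289,320)) stands level in the empty bay. Its top is 60–61 mm above the floor and it is centred within a few millimetres. Nothing else has moved, so I'll hand in.

```bash
python3 -c "
from workcell import ctrl
print(ctrl.sign_off())"
```

```text
the job is handed in; nothing more can be done
None
```

The blue pack is out of the charger and standing upright, released, in the middle of the empty bay; I handed the job in at about 15.5 s of the 48 s. `sign_off` gives no verdict, so what follows is from my own checks.

- **Eject:** I pressed the orange paddle until it hit its stop, where the force rose to about 42 N. The pack's top then stood about 30 mm above the rim, and it stayed up after I backed off.
- **Draw out:** I gripped the pack across its 45 mm width (the gripper read 44 mm) and drew it straight out of the well.
- **Set down:** I lowered it into the bay until it touched the floor, at about 12 N. I opened the fingers only part way to stay clear of the spare pack, then lifted off and moved aside.
- **Final position:** Both cameras put the pack's top 60–61 mm above the bay floor and tilted about 0.004 rad. The centre is within about 2 mm across. Along the bay the cameras disagree slightly (about 5 mm and 1 mm off centre), but both are well inside the limit.
- **Other things:** By eye, the spare pack and the other items in view had not moved. The spare's patch of the image barely changed, but I did not measure the other items one by one.

No check failed. Some depth readings taken while the gripper hid part of the pack were unusable, so I relied on the clear views afterwards.

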